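# Clamp a polishing handpiece in its bench holder

## Robot

A 6-joint arm with a two-finger parallel gripper is mounted at the origin on the work surface; the furniture and walls round the work are solid. World frame = base frame: x ahead of the robot, y to its left, z up, the work surface at z = 0. Lengths are in m, angles in degrees, forces in N, time in s.
With the tool pointing down it reaches from about 0.3 to 0.75 m from the base axis. Payload 8.5 kg.
Tool frame: the origin (TCP) lies midway between the tips of the shut fingers; the grasp point (between the pads) lies grasp_offset behind it (grasp_offset is the distance from the TCP to the grasp point, in m); z points along the fingers, y is the line along which they close (so a half turn about z gives the same grasp; the last joint's range is limited). The gripper opens to 85 mm and grips with 20 to 120 N. Pads are 22 mm wide; open, the fingers measure 114 mm over their backs; the gripper's body (76 mm by 85 mm) begins 54 mm behind the grasp point. The pads swing forward as they close: fully open they stand 13 mm farther back than shut.
Start: joints at [63.868, 21.807, 74.336, -0, 83.858, -12.336], TCP at [0.131, 0.534, 0.231] pointing down, gripper open.
Joint ranges: [-178.18, 178.18], [-50.72, 133.34], [12.68, 142.11], [-81.47, 261.47], [9.98, 163.14], [-165.26, 165.26]. Speed limits (degrees/s): [136.94, 136.94, 180, 180, 180, 180].

## Interface

Orientations are given as a 3x3 rotation matrix whose columns are the frame's x, y, z axes.
In Python, from rig import observe, get_image, camera_params, close_job, grasp_offset gives the robot as it stands.
- The arm moves only by the shell command python3 -m handwheel 'ROWS' [OPENING] [FORCE]. ROWS is JSON, a list of rows, each a list of 2 entries, a list of its own where there are three numbers: the shift along the tool's x, y, z as a fraction of full scale, then the turn, a rotation vector about the tool's x, y, z as a fraction of full scale. In form: [[[dx, dy, dz], [ax, ay, az]], ...]. A call has 1 to 10 rows; each row is the pose to reach, as a shift and turn from the pose commanded when the call began, along the tool's axes at that moment, turning the shorter way round; what a row does not reach only later rows make up. Full scale, the value 1, is 0.5 m for a shift and pi rad for a turn. A row lasts 1/10 s, in which the tool goes at most 50 mm and 8.59 degrees, less where a joint would pass 70% of its speed; a pose out of reach is approached as far as the arm can. A call with a number of a shift or a turn outside -1 to 1 is refused whole. A call with a gripper value outside its range is refused whole. OPENING is the opening, from 0 (shut) to 1 (fully open), set as the call begins (- or left out, the last holds). The fingers move at their own pace and stop on an object; FORCE is the grip in N (left out, the last holds). Time passes only in rows, so rows that repeat a pose let the fingers close. It gives the time, the measured TCP pose, the force, the opening and the grip force at its end, in the units of the state.
- observe(): the state, without advancing time (a new reading comes with each control period).
- get_image(name): name is "side" or "top" or "wrist"; returns (picture, depth): 480x640x3 uint8, red, green, blue; 480x640 float32, m along the optical axis (not along the pixel's ray), 0 where there is no reading.
- camera_params(name): a dict with "K" (3x3 intrinsics, pixels), "k1" (the pictures are not rectified: a ray, as slopes to the right and down, at radius r is drawn at 1 + k1 r^2 times it, then the intrinsics apply), "R" (3x3) and "t" (3): a world point X has camera coordinates R X + t. Camera axes: x right, y down, z forward; pixel columns grow to the right and rows downward; lengths in m; the calibration is good to about 2 mm. A picture is of the moment at which its call begins: read the wrist's pose just before it. camera_params takes no time and is no camera call; for the wrist camera it gives the pose at the moment of the call.
- close_job(): hands the job in; it is judged then, once.
The state is a dict: "time_s": time; "q": joint angles; "qvel": joint speeds; "joint_efforts": joint torques, N m; "position": TCP position; "tool_rot": TCP orientation; "ft_force": force on the tool from outside, world axes, zero at the start; "wrist_torque": the same for the moment, N m; "grip_width": finger opening in m; "gripper_force": force on a finger pad.
Only numpy, scipy, OpenCV 4.12 (cv2) and the standard library are available. Lean on these libraries where they do the work, as an engineer would, in place of code of your own. Each camera call takes 0.05 s, during which the arm holds its last target. There are 200 camera calls.

## Task

Set the handpiece up for two-handed polishing: take it out of its parking rest and lay it fully home in the saddle of the bench holder, wide collar down in the saddle's groove and front end under the raised clamp arm. Only then throw the toggle clamp's handle all the way over until it snaps shut and the rubber foot holds the handpiece down. Do not knock over or shift the articulator, the bur block or the two small bottles.

Things in the scene. Friction and masses are not known exactly. Their poses are not given: they have to be found in the camera images.
- handpiece: Grey lab handpiece, 185 mm long, 0.19 kg, square section. Origin on its long axis, x to the nose, z up. Along x (mm): rear bumper 36x36 at -80..-68, motor housing 28x28 at -68..22, black collar 36x36 at 22..36, front housing 24x24 at 36..65, tapered nose to 98. Bumper and collar stand proud, so on a flat top it lies level, axis 18 mm up. Centre of mass near x = -10 mm.
- rest: Black parking trough fixed to the bench; origin on the bench under the parked handpiece's origin, x the way its nose points. Runs x -85..19 mm, open above, side walls 54 mm high and 42 mm apart, leaving no room for fingers beside the housing. The handpiece lies loose in it, axis 38 mm up; all from the collar forward sticks out. Screw lugs reach 47 mm to each side.
- holder: Bench holder fixed to the bench: grey pedestal with a plate 190x112 mm, top 55 mm up, on it an aluminium saddle and a steel toggle clamp. Origin on the bench under channel and clamp plane; x from saddle to clamp, y along the channel to the nose's side. Plate x -40..150, y -70..42 mm; clamp bracket x 48..125, y -16..16, to z 130 mm; open arm upright over it to z 195, its foot at x 41.
- seat (a point): Where the handpiece's origin lies when home: holder x 0, y -48, z 89 mm. Axes as the holder's; the handpiece's x points along its y. The saddle in holder mm: rear seat y -50..-29, channel 31 wide, floor z 75; collar groove y -29..-9, floor z 67; front seat y -9..24, channel 27 wide, floor z 77. All cheeks rise to z 109, lips flared, and reach 25 mm either side.
- clamp_handle (a joint): Toggle handle, rad: 0 = open, handle up and leaning back, 70 degrees above level, arm raised; 1.22 = shut, handle lying back level, arm down. Grows as the handle is thrown back and down. A spring holds it at either end; the hump half-way takes about 6 N at the grip. Pivot along the holder's y at holder x 102, z 121 mm.
- handle_grip (a point): Middle of the handle's black rubber grip, 86 mm from the pivot; the grip is 74 mm long, 20 mm wide (along the holder's y), 16 mm thick. Moves with the handle.
- clamp_foot: Round rubber foot, 16 mm across, on a spring spindle at the end of the clamp arm; origin at the middle of its underside. Shut, it presses on the top of the front housing with about 12 N.
- articulator: Brass-coloured dental articulator, 87x98x95 mm, bystander. Origin under its middle.
- bur_block: Blue block full of burs, 42x62x36 mm, bystander. Origin under its middle.
- bottle_1: Small white bottle, 30 mm across, 50 mm high, bystander. Origin under its middle.
- bottle_2: Small bottle with a pale blue label, 30 mm across, 60 mm high, bystander. Origin under its middle.

How it is judged (in metres and radians):
On the way, in this order (a step that is already met when the one before it is completed fails the run):
1. the handpiece lies home in the saddle with the clamp still open (x of handpiece in the frame of seat between -0.003 and 0.003 m and y of handpiece in the frame of seat between -0.005 and 0.005 m and z of handpiece in the frame of seat between -0.003 and 0.0025 m and angle between the x axis of handpiece and the y axis of seat, either way round below 0.06 rad and value of joint clamp_handle below 0.4 rad), for 0.2 s.
2. the toggle handle is thrown over to its shut detent (value of joint clamp_handle above 1.14 rad), for 0.2 s.
At the end, for the whole second after the job is handed in: The handpiece lies home in the saddle (within 3 mm across the channel, 5 mm along it, 3 mm in height and 3.4 degrees, nose on the clamp's side), at rest and released; the toggle handle is past 1.14 of its 1.22 rad and the foot presses on the handpiece with more than 4 N (x of handpiece in the frame of seat between -0.003 and 0.003 m and y of handpiece in the frame of seat between -0.005 and 0.005 m and z of handpiece in the frame of seat between -0.003 and 0.0025 m and angle between the x axis of handpiece and the y axis of seat, either way round below 0.06 rad and value of joint clamp_handle above 1.14 rad and contact force between clamp_foot and handpiece above 4 N and linear speed of handpiece below 0.02 m/s and contact force between the fingers and handpiece below 0.5 N); the robot touches nothing.
It fails at once if the articulator is shifted by more than 30 mm or tipped over (distance of articulator from where it was at the start of the episode above 0.03 m or angle between articulator's own z axis and vertical above 0.5 rad).
It fails at once if the bur block is shifted by more than 30 mm or tipped over (distance of bur_block from where it was at the start of the episode above 0.03 m or angle between bur_block's own z axis and vertical above 0.5 rad).
It fails at once if the bottle 1 is shifted by more than 30 mm or tipped over (distance of bottle_1 from where it was at the start of the episode above 0.03 m or angle between bottle_1's own z axis and vertical above 0.5 rad).
It fails at once if the bottle 2 is shifted by more than 30 mm or tipped over (distance of bottle_2 from where it was at the start of the episode above 0.03 m or angle between bottle_2's own z axis and vertical above 0.5 rad).
It also fails if it takes over 64 s, if anything falls off the work surface, if the arm or the gripper's body presses on something with over 40 N, if the wrist force passes 120 N, or if a joint passes its speed limit or range.

## Working session

There is one attempt and no reset: what is moved stays moved. The work goes in short steps, Python scripts to look and compute and a shell command to move; the robot and the scene stay as the last step left them, time stands still between calls to the robot, and variables do not carry over. Pictures are saved under pics/ and viewed, at most 10 in all, crops included, and the job is handed in when it is done.

```bash
ls; mkdir -p pics
python3 - <<'E'
from rig import *
import cv2, numpy as np
print(grasp_offset, observe())
for n in("top","side"):
    im,d=get_image(n); cv2.imwrite(f"pics/{n}0.png",im[:,:,::-1]); np.savez(f"{n}0.npz",im=im,d=d)
    print(n,camera_params(n))
E
```

```text
pics
0.0187 {'time_s': 0.0, 'q': array([ 6.38666225e+01,  2.18413950e+01,  7.43853594e+01,  3.49748075e-04,
        8.38572753e+01, -1.23329612e+01]), 'qvel': array([ 0.028279  , -0.03059983, -0.00142601,  0.07342088,  0.09280373,
       -0.12898752]), 'joint_efforts': array([ 7.97423709e-04, -4.48457837e+01, -2.31288582e+01, -8.26204769e-05,
        4.66328711e-03,  1.61829769e-05]), 'position': array([0.13104   , 0.53386074, 0.23070442]), 'tool_rot': array([[-9.71132286e-01,  2.38540686e-01, -6.51428143e-04],
       [ 2.38541362e-01,  9.71131449e-01, -1.31399273e-03],
       [ 3.19181630e-04, -1.43145332e-03, -9.99998925e-01]]), 'ft_force': array([ 0.59914257, -0.40941667,  0.22859659]), 'wrist_torque': array([-0.00424238,  0.04154606, -0.01611578]), 'gripper_force': 0.0, 'grip_width': 0.08515000039099287}
top {'K': array([[491.13380215,   0.        , 319.18609787],
       [  0.        , 491.13380215, 250.82926773],
       [  0.        ,   0.        ,   1.        ]]), 'k1': 0.009683392600022196, 'R': array([[ 0.0022983 , -0.99996354,  0.00822377],
       [-0.98359848, -0.00374376, -0.18033306],
       [ 0.18035727, -0.00767443, -0.98357123]]), 't': array([-0.07534637,  0.54397442,  1.34185727])}
side {'K': array([[450.57801496,   0.        , 324.24955764],
       [  0.        , 450.57801496, 244.87122312],
       [  0.        ,   0.        ,   1.        ]]), 'k1': -0.04883868885727765, 'R': array([[ 0.28625549, -0.95815163, -0.00179964],
       [-0.77340282, -0.22995075, -0.59073745],
       [ 0.56560222,  0.17049369, -0.80686184]]), 't': array([-0.20652352,  0.47307989,  0.87670461])}
```

View pics/top0.png

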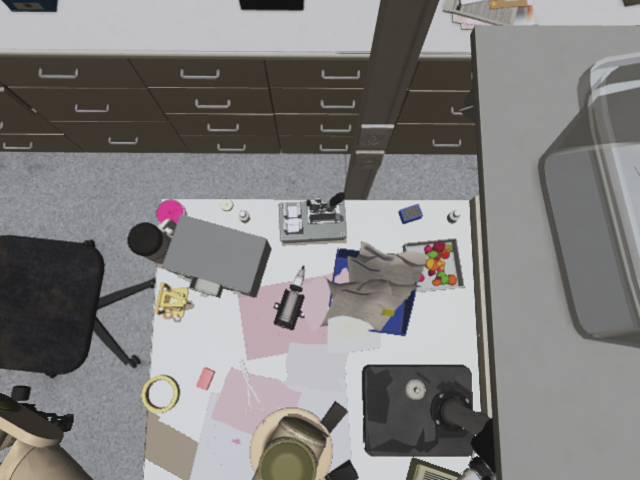

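View pics/side0.png

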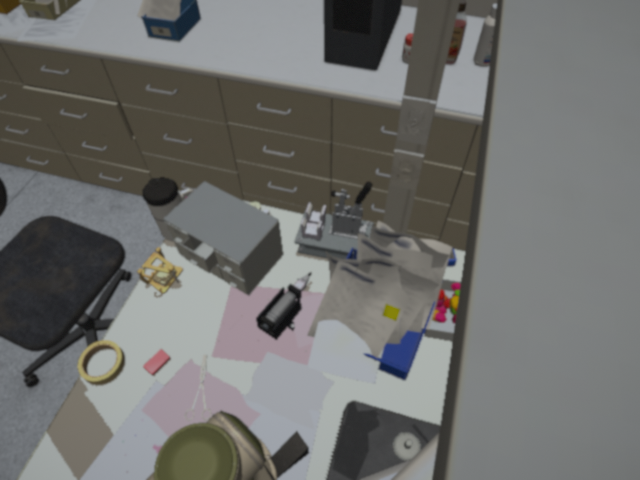

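```bash
cat > h.py <<'E'
import numpy as np, cv2
from rig import *
def world(d,p):
    """world point map from depth"""
    v,u=np.mgrid[0:480,0:640]; K=p["K"]
    x=(u-K[0,2])/K[0,0]; y=(v-K[1,2])/K[1,1]
    xd,yd=x.copy(),y.copy()
    for _ in range(6):
        f=1+p["k1"]*(x*x+y*y); x,y=xd/f,yd/f
    c=np.stack([x*d,y*d,d],-1)
    return (c-p["t"])@p["R"]
def ray(p,u,v,z):
    """pixel -> world on plane z"""
    K=p["K"]; xd=(u-K[0,2])/K[0,0]; yd=(v-K[1,2])/K[1,1]; x,y=xd,yd
    for _ in range(6):
        f=1+p["k1"]*(x*x+y*y); x,y=xd/f,yd/f
    R=np.array(p["R"]);o=-R.T@p["t"]; w=R.T@np.array([x,y,1.])
    return o+w*(z-o[2])/w[2]
E
python3 - <<'E'
from h import *
f=np.load("top0.npz"); W=world(f["d"],camera_params("top")); im=f["im"]
z=W[...,2]
print("bench z",[W[v,u].round(3).tolist() for u,v in((300,375),(260,330),(345,410))])
for n,(u,v) in dict(box=(200,240),box2=(250,260),cloth=(340,300),cloth2=(400,270),cloth3=(380,265),tray=(405,320),artic=(172,300),pole=(360,180),pole2=(370,135),pole3=(392,50),bottleL=(244,214),bottleR=(454,214),bur=(410,213),red=(205,378),cup=(150,240),cyl=(227,205),fruit=(440,262),pad=(380,400)).items():
    print(n,W[v,u].round(3).tolist())
print(np.round(z[195:250:4,272:352:4]*1000).astype(int))
c=cv2.resize(im[190:340,220:360][:,:,::-1],None,fx=5,fy=4*1,interpolation=cv2.INTER_CUBIC)
c=cv2.resize(im[190:340,220:360][:,:,::-1],None,fx=4,fy=4,interpolation=cv2.INTER_CUBIC); cv2.imwrite("pics/c1.png",c)
E
```

```text
bench z [[0.2, -0.021, 0.007], [0.323, 0.094, 0.003], [0.113, -0.143, 0.057]]
box [0.553, 0.24, 0.151]
box2 [0.5, 0.108, 0.153]
cloth [0.395, -0.125, 0.179]
cloth2 [0.463, -0.268, 0.242]
cloth3 [0.478, -0.222, 0.221]
tray [0.351, -0.313, 0.042]
artic [0.406, 0.342, 0.021]
pole [0.762, -0.194, 0.026]
pole2 [0.751, -0.185, 0.374]
pole3 [0.761, -0.187, 0.688]
bottleL [0.65, 0.142, 0.051]
bottleR [0.652, -0.46, 0.055]
bur [0.662, -0.339, 0.026]
red [0.192, 0.241, 0.017]
cup [0.548, 0.363, 0.175]
cyl [0.686, 0.198, 0.017]
fruit [0.513, -0.414, 0.054]
pad [0.137, -0.238, 0.047]
[[-747 -750 -746 -742 -745 -751 -742 -753 -743 -747 -746 -739 -754 -755
  -755 -741  223  240  236 -136]
 [   1    4    5   -2   -3    0    1    4    4    2    1  196    2    2
    -1  198  214  230    2   -1]
 [   0    2   60  109   51   57   57   57   51  187  184  192  192  127
   148  192  199   52   59   -5]
 [  -2   -3   53  109   81   80   72  108   55   67   93  163  133  111
   149  146   62   56   54   -1]
 [   4    1   52  109   73   81   80  112   55   63   62  122  134  100
   122   87   61   62   56   
[... 249 characters left out ...]
4  109   58   56   59   57   54   59
    54   60   54   52   57    3]
 [   2    8   61  111   80   73   80  107   56   57 1419   50   55   58
    58   59   49   56   63    0]
 [   5    3   54   54   72   72   77   67   56   57   53   53   59   55
    53   56   55   50   57    4]
 [   0   -1   54   63   58   59   57   56   55   54   56   53   58   64
    58   56   55   59   53    2]
 [   0    2   56   59   57   54   56   57   53   47   52   10   12    3
     9   10   13    7   -2    5]
 [   6   -2    4   -2   -1    2    3   -1   -1    1    4    1    6    0
     0   -2   -3    5    0    1]
 [   2    4    1   -1    3    0    4    5    0    0    0   -2   -2    4
     2    0   -5   -1    4    0]]
```

View pics/c1.png

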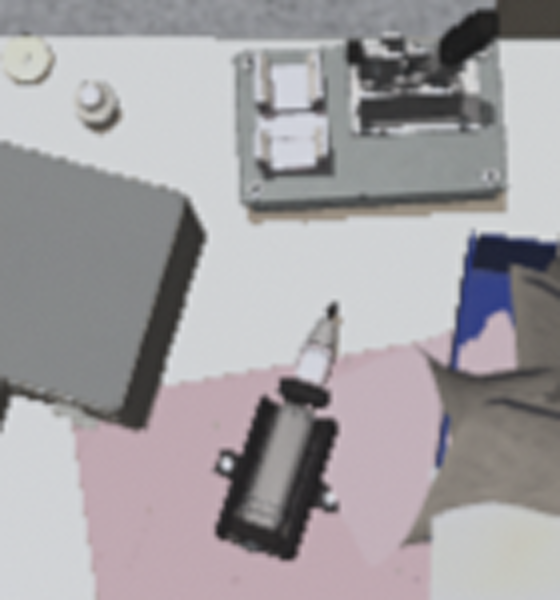

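Run:
```python
from h import *
f=np.load("top0.npz"); W=world(f["d"],camera_params("top")); im=f["im"].astype(int)
z=W[...,2]
roi=np.zeros(z.shape,bool); roi[195:245,272:352]=1
m=(roi&(z>.045)&(z<.068)).astype(np.uint8)
n,l,s,_=cv2.connectedComponentsWithStats(m); m=l==1+s[1:,4].argmax()
P=W[m][:,:2].astype(np.float32); r=cv2.minAreaRect(P); print("plate",r, cv2.boxPoints(r).round(4).tolist())
roi[:]=0; roi[262:332,268:310]=1
m=roi&(z>.022)
P=W[m]; print("rest+hp rect",cv2.minAreaRect(P[:,:2].astype(np.float32)))
# front parts vs trough, nose tip
i=P[:,0].argmax(); print("tip",P[i])
print("cloth extents z>.1:",[(W[(z>h)&(z<.4)&(W[...,0]>.25)&(W[...,0]<.6)&(W[...,1]<0)&(W[...,1]>-.45)][:,:2].min(0).round(3).tolist(),W[(z>h)&(z<.4)&(W[...,0]>.25)&(W[...,0]<.6)&(W[...,1]<0)&(W[...,1]>-.45)][:,:2].max(0).round(3).tolist()) for h in(.06,.1,.15,.2)])
b=(z>.1)&(z<.2)&(W[...,1]>.05)&(W[...,1]<.32)&(W[...,0]>.35); r=cv2.minAreaRect(W[b][:,:2].astype(np.float32));print("box",cv2.boxPoints(r).round(3).tolist())
# the collar as dark blob at z=.056
g=im.sum(2)
p=camera_params("top")
for nm,(u,v) in dict(collar=(296,287.5),rearend=(284.5,318)).items(): print(nm,ray(p,u,v,.052))
```

```text
plate ((0.6335028409957886, -0.05399700254201889), (0.11238827556371689, 0.1900411695241928), 3.078693151473999) [[0.5723000168800354, 0.03790000081062317], [0.5824999809265137, -0.15189999341964722], [0.6947000026702881, -0.14589999616146088], [0.684499979019165, 0.04390000179409981]]
rest+hp rect ((0.3910577893257141, 0.004879117012023926), (0.21390463411808014, 0.1047632247209549), 8.659958839416504)
tip [ 0.50467788 -0.0308015   0.04172449]
cloth extents z>.1: [([0.264, -0.427], [0.6, -0.001]), ([0.335, -0.332], [0.6, -0.018]), ([0.357, -0.331], [0.53, -0.09]), ([0.361, -0.328], [0.53, -0.09])]
box [[0.4090000092983246, 0.05000000074505806], [1.2599999904632568, 0.05000000074505806], [1.2599999904632568, 0.3199999928474426], [0.4090000092983246, 0.3199999928474426]]
collar [ 0.43955265 -0.00923417  0.052     ]
rearend [0.35512003 0.02154392 0.052     ]
```

```bash
cat >> h.py <<'E'
from scipy.spatial.transform import Rotation as Ro
def down(yx):
    """tool-down rotation with tool x at world yaw yx (deg)"""
    a=np.radians(yx);c,s=np.cos(a),np.sin(a)
    return np.array([[c,s,0],[s,-c,0],[0,0,-1.]])
def go(pos,Rt):
    o=observe(); R=np.array(o["tool_rot"]); d=R.T@(np.array(pos)-o["position"])/.5
    w=Ro.from_matrix(R.T@Rt).as_rotvec()/np.pi
    print("row",[d.round(4).tolist(),w.round(4).tolist()],"dist mm",round(np.linalg.norm(d)*500),"deg",round(np.linalg.norm(w)*180,1))
E
python3 - <<'E'
from h import *
go([.41,-.0,.28],down(160))
E
```

```text
row [[-0.7964, -0.9041, -0.0975], [-0.0004, -0.0001, 0.0345]] dist mm 604 deg 6.2
```

```bash
python3 -m handwheel '[[[-0.07,-0.08,-0.09],[0,0,0]],[[-0.14,-0.16,-0.1],[0,0,0.01]],[[-0.21,-0.24,-0.1],[0,0,0.02]],[[-0.28,-0.32,-0.1],[0,0,0.034]],[[-0.35,-0.4,-0.1],[0,0,0.034]],[[-0.42,-0.48,-0.1],[0,0,0.034]],[[-0.49,-0.56,-0.1],[0,0,0.034]],[[-0.56,-0.64,-0.1],[0,0,0.034]],[[-0.63,-0.72,-0.1],[0,0,0.034]],[[-0.68,-0.77,-0.1],[0,0,0.034]]]'
python3 -m handwheel '[[[-0.06,-0.07,0],[0,0,0]],[[-0.1,-0.12,0],[0,0,0]],[[-0.115,-0.134,0],[0,0,0]],[[-0.115,-0.134,0],[0,0,0]],[[-0.115,-0.134,0],[0,0,0]]]'
python3 - <<'E'
from h import *
import pickle
p=camera_params("wrist"); im,d=get_image("wrist"); cv2.imwrite("pics/w1.png",im[:,:,::-1]); pickle.dump((p,im,d),open("w1.pkl","wb"))
print(p, observe()["position"],observe()["ft_force"])
E
```

```text
time_s: 1.1
position: [0.3564, 0.101, 0.2814]
tool_rot: [[-0.94, 0.341, 0.0], [0.341, 0.94, 0.0], [-0.0, 0.0, -1.0]]
ft_force: [0.6, 1.2, 1.1]
grip_width: 0.0856
gripper_force: 0.0
time_s: 1.6
position: [0.3871, 0.0213, 0.2812]
tool_rot: [[-0.94, 0.34, -0.001], [0.34, 0.94, 0.0], [0.001, 0.0, -1.0]]
ft_force: [-0.4, -0.1, -0.0]
grip_width: 0.0856
gripper_force: 0.0
{'K': array([[431.69085883,   0.        , 318.57450655],
       [  0.        , 431.69085883, 238.70192929],
       [  0.        ,   0.        ,   1.        ]]), 'k1': -0.041636273522939374, 'R': array([[ 3.41690423e-01,  9.39812110e-01,  9.23881686e-04],
       [ 9.02540480e-01, -3.28413245e-01,  2.78505698e-01],
       [ 2.62046442e-01, -9.43288889e-02, -9.60434133e-01]]), 't': array([-0.15310267, -0.39227205,  0.32828122])} [0.38700804 0.02152704 0.28132111] [ 0.1906067   0.17458732 -0.34315338]
```

View pics/w1.png

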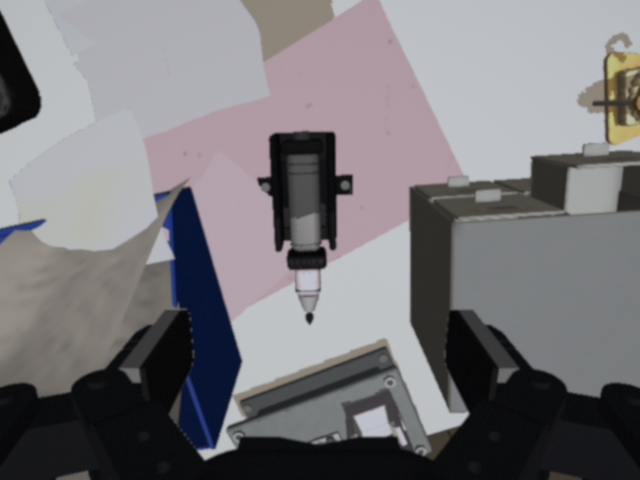

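Run:
```python
from h import *
import pickle
p,im,d=pickle.load(open("w1.pkl","rb")); g=im.mean(2); W=world(d,p)
for v in (170,185,200,215,230,240,252,259,266,275,285,292): print(v,g[v,270:342:3].astype(int), )
print(W[195,303],W[259,307],W[283,307],W[195,332], "bench",W[250,200])
print("col",g[225:330:3,308].astype(int))
```

```text
170 [102  13  10   5  16  19  50  68  77  80  80  80  80  81  76  66  41  17
  17  11  12  13 140 165]
185 [36 13 13  5 13 17 42 65 76 79 80 80 80 79 77 68 47 20 18 11 13 13 12 27]
200 [168  48  11   8   8  16  31  62  71  78  78  78  78  79  77  70  52  19
  15  11  11  12 102 164]
215 [171 102  11  13   9  39  39  58  69  76  77  84 103 125 135 116  84  44
  41  15  19  24  96 165]
230 [171 150  26  23   9  27  30  73 103 120 128 131 133 136 137 119  90  41
  30  18  18  23  89 164]
240 [171 152  27  23  19  90  92  81 101 120 126 128 130 133 135 117  91  89
 136 122  23  25 133 165]
252 [171 171 151 143 169 169  58   7   6  13  21  17  16  13  11  10   6   6
  22 148 164 161 164 164]
259 [171 171 172 171 171 155  32  28  24  29  27  30  28  32  32  33  30  38
  25 141 165 166 178 191]
266 [171 171 171 171 171 169  67  28  26  27  32  24  27  26  29  27  26  26
  55 177 195 195 194 194]
275 [171 171 171 171 170 166 163 161 152 166 194 195 197 195 197 194 152 178
 194 194 194 194 195 194]
285 [171 168 165 164 165 167 179 192 178 157 180 194 196 197 197 191 159 174
 194 194 194 194 194 194]
292 [165 169 184 194 194 195 194 195 186 138 153 164 162 164 164 159 138 188
 194 194 194 195 194 194]
[0.37997596 0.01023618 0.05216375] [ 0.43525523 -0.00649778  0.05602206] [ 0.45903085 -0.0154904   0.05062873] [0.38830652 0.03409222 0.05394777] bench [ 0.39891734 -0.10242783  0.03362214]
col [136 136 134 134 133 132 123 115  92  15   9  26  39  31  27 150 190 198
 197 197 197 195 145 154 137 159 157 157 153 105  24  29  54 157 194]
```

Run:
```python
from h import *
import pickle
p,im,d=pickle.load(open("w1.pkl","rb")); print("cam",-np.array(p["R"]).T@p["t"])
a=ray(p,303.3,185,.052);b=ray(p,304.5,215,.052);c=ray(p,306.6,259.5,.056);e=ray(p,307,283,.050);t=ray(p,310,321,.038)
for n,q in zip("abcet",(a,b,c,e,t)): print(n,q.round(4))
r=ray(p,306.4,251.5,.056);f=ray(p,307,268.5,.056);print("collar edges",r,f)
P=np.array([a,b,c,e,t])[:,:2]; k=np.polyfit(P[:,0],P[:,1],1); print("slope",k,np.degrees(np.arctan(k[0])),P[:,1]-np.polyval(k,P[:,0]))
for u,n in((287.5,'L'),(325.8,'R')): print(ray(p,u,259,.056))
```

```text
cam [0.32033019 0.04602681 0.42468394]
a [0.3719 0.0135 0.052 ]
b [0.3972 0.0052 0.052 ]
c [ 0.4356 -0.007   0.056 ]
e [ 0.4593 -0.0156  0.05  ]
t [ 0.5026 -0.0289  0.038 ]
collar edges [ 0.42842153 -0.0045295   0.056     ] [ 0.44379393 -0.0096764   0.056     ]
slope [-0.32596775  0.13469425] -18.0542981460852 [ 6.88572112e-05 -2.79674841e-05  2.86374901e-04 -5.82797511e-04
  2.55532883e-04]
[ 0.42925149 -0.02302727  0.056     ]
[0.4410586  0.00942758 0.056     ]
```

Run:
```python
from h import *
f=np.load("top0.npz"); p=camera_params("top"); W=world(f["d"],p)
print("box edge",ray(p,271,239,.153),ray(p,253,297,.153), ray(p,271,239,0.153))
h=np.array([.9508,-.3099]);n=np.array([.3099,.9508]);g=np.array([.457,-.0139])
q=(W[...,:2]-g);s=q@h;t=q@n;z=W[...,2]
for lo in range(-100,101,20):
    k=(s*1000>lo)&(s*1000<lo+20)&(z<.5)
    def near(sgn,zz):
        m=k&(z>zz)&(sgn*t>.025)&(abs(t)<.2); return round(float((sgn*t[m]).min()*1000)) if m.any() else None
    print(lo,"neg",near(-1,.015),near(-1,.06),near(-1,.1),"pos",near(1,.015),near(1,.06),near(1,.1))
go([.457,-.0139,.12],down(162)); go([.457,-.0139,.018],down(162))
```

```text
box edge [0.55640662 0.05387299 0.153     ] [0.40389859 0.09706702 0.153     ] [0.55640662 0.05387299 0.153     ]
-100 neg 25 99 126 pos 25 133 133
-80 neg 25 102 102 pos 25 101 101
-60 neg 25 101 101 pos 25 102 102
-40 neg 26 101 102 pos 26 103 103
-20 neg 92 92 92 pos 103 103 103
0 neg 41 75 75 pos 104 104 104
20 neg 90 90 91 pos 105 105 105
40 neg 87 87 87 pos 105 105 105
60 neg 83 83 83 pos 106 106 106
80 neg 79 79 79 pos 71 None None
100 neg 77 77 77 pos 27 33 75
row [[-0.1558, -0.0192, 0.3226], [0.0001, -0.0001, -0.0102]] dist mm 179 deg 1.8
row [[-0.1559, -0.0193, 0.5266], [0.0001, -0.0001, -0.0102]] dist mm 275 deg 1.8
```

```bash
python3 -m handwheel '[[[-0.08,-0.01,0.05],[0,0,-0.005]],[[-0.156,-0.0193,0.12],[0,0,-0.01]],[[-0.156,-0.0193,0.2],[0,0,-0.01]],[[-0.156,-0.0193,0.28],[0,0,-0.01]],[[-0.156,-0.0193,0.35],[0,0,-0.01]],[[-0.156,-0.0193,0.4],[0,0,-0.01]],[[-0.156,-0.0193,0.44],[0,0,-0.01]],[[-0.156,-0.0193,0.44],[0,0,-0.01]],[[-0.156,-0.0193,0.44],[0,0,-0.01]],[[-0.156,-0.0193,0.44],[0,0,-0.01]]]' 0.6
python3 - <<'E'
from h import *
import pickle
p=camera_params("wrist"); im,d=get_image("wrist"); cv2.imwrite("pics/w2.png",im[:,:,::-1]); pickle.dump((p,im,d),open("w2.pkl","wb"))
go([.457,-.0139,.018],down(162))
E
```

```text
time_s: 2.65
position: [0.4582, -0.0149, 0.0625]
tool_rot: [[-0.951, 0.31, 0.002], [0.31, 0.951, -0.001], [-0.002, 0.0, -1.0]]
ft_force: [0.1, 1.0, 0.2]
grip_width: 0.051
gripper_force: 0.0
row [[0.003, 0.0015, 0.089], [0.0, 0.0008, -0.0004]] dist mm 45 deg 0.2
```

View pics/w2.png

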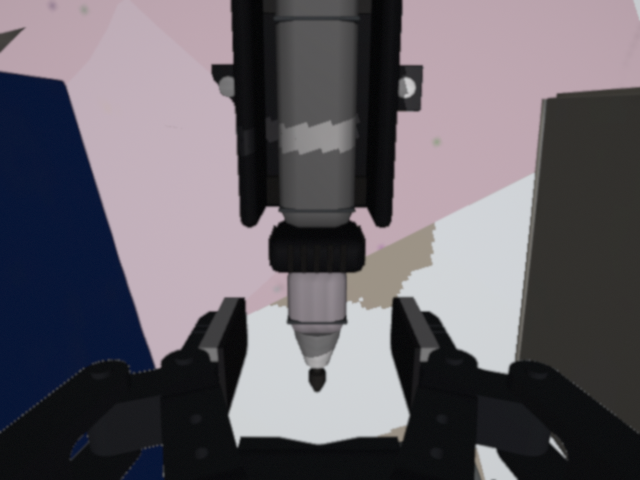

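```bash
python3 - <<'E'
from h import *
import pickle
p,im,d=pickle.load(open("w2.pkl","rb"))
h=np.array([.951,-.31])
for v,z in((272,.056),(322,.050),(388,.038)): q=ray(p,317,v,z)[:2]; print(q,(q-[.457,-.0139])@h*1000, (q-[.457,-.0139])@[.31,.951]*1000)
E
python3 -m handwheel '[[[0.002,0.001,0.03],[0,0,0]],[[0.002,0.001,0.06],[0,0,0]],[[0.002,0.001,0.08],[0,0,0]],[[0.002,0.001,0.09],[0,0,0]],[[0.002,0.001,0.09],[0,0,0]],[[0.002,0.001,0.09],[0,0,0]],[[0.002,0.001,0.09],[0,0,0]]]'
```

```text
[ 0.44406118 -0.01025201] -13.435698534104883 -0.5417993008958767
[ 0.46644998 -0.01763996] 10.146316953342835 -0.6272055221467043
[ 0.50384234 -0.02998593] 49.533702974896926 -0.7765897482644342
time_s: 3.4
position: [0.4571, -0.0146, 0.0168]
tool_rot: [[-0.95, 0.311, 0.001], [0.311, 0.95, -0.0], [-0.001, 0.0, -1.0]]
ft_force: [0.3, 0.7, -0.2]
grip_width: 0.0513
gripper_force: 0.0
```

```bash
python3 -m handwheel '[[[0,0,0],[0,0,0]],[[0,0,0],[0,0,0]],[[0,0,0],[0,0,0]],[[0,0,0],[0,0,0]],[[0,0,0],[0,0,0]],[[0,0,0],[0,0,0]]]' 0 90
python3 -m handwheel '[[[0,0,-0.01],[0,0,0]],[[0,0,-0.03],[0,0,0]],[[0,0,-0.05],[0,0,0]],[[0,0,-0.08],[0,0,0]],[[0,0,-0.11],[0,0,0]],[[0,0,-0.14],[0,0,0]],[[0,0,-0.17],[0,0,0]],[[0,0,-0.2],[0,0,0]],[[0,0,-0.2],[0,0,0]],[[0,0,-0.2],[0,0,0]]]'
python3 - <<'E'
from h import *
import pickle
p=camera_params("wrist"); im,d=get_image("wrist"); cv2.imwrite("pics/w3.png",im[:,:,::-1]); pickle.dump((p,im,d),open("w3.pkl","wb"))
W=world(d,p)
for v in range(5,300,25):
    print(v,W[v,318].round(4), im[v,318].mean())
E
```

```text
time_s: 4.0
position: [0.4569, -0.0146, 0.0168]
tool_rot: [[-0.95, 0.311, 0.001], [0.311, 0.95, -0.0], [-0.001, -0.0, -1.0]]
ft_force: [-1.5, 0.4, 5.1]
grip_width: 0.0228
gripper_force: 87.8
time_s: 5.0
position: [0.4566, -0.0144, 0.1165]
tool_rot: [[-0.95, 0.311, 0.001], [0.311, 0.95, -0.0], [-0.001, 0.0, -1.0]]
ft_force: [-0.4, -0.3, -2.5]
grip_width: 0.0229
gripper_force: 88.1
5 [0.3663 0.0158 0.1519] 106.0
30 [0.3715 0.014  0.1529] 104.66666666666667
55 [0.3765 0.0124 0.152 ] 105.33333333333333
80 [0.3818 0.0107 0.1524] 104.33333333333333
105 [0.3871 0.0089 0.1524] 172.0
130 [0.3927 0.0071 0.1529] 172.0
155 [0.3984 0.0052 0.1518] 171.66666666666666
180 [0.4042 0.0032 0.1522] 114.0
205 [0.4105 0.0012 0.1514] 102.66666666666667
230 [ 0.4164 -0.0008  0.1526] 101.66666666666667
255 [ 0.4226 -0.0028  0.1533] 82.33333333333333
280 [ 0.4316 -0.0058  0.1471] 10.333333333333334
```

View pics/w3.png

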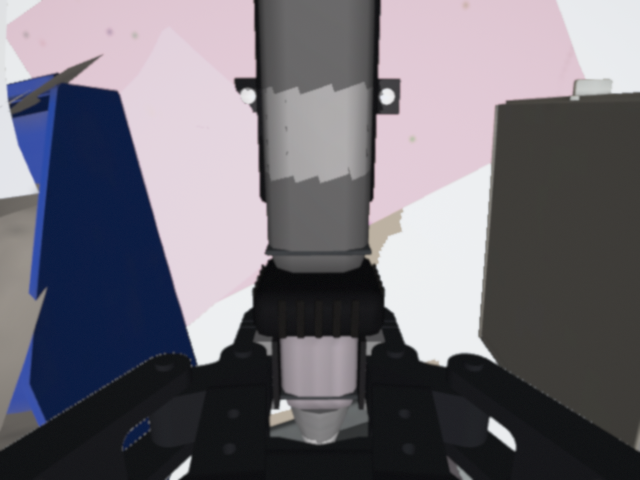

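Run:
```python
from h import *
f=np.load("top0.npz"); W=world(f["d"],camera_params("top"));z=W[...,2]
m=(W[...,0]>.26)&(W[...,0]<.46)&(W[...,1]>.03)&(W[...,1]<.32)
for x in np.arange(.26,.46,.02):
    print(round(x,2),[int(1000*z[m&(abs(W[...,0]-x-.01)<.01)&(abs(W[...,1]-y-.01)<.01)].max(initial=-1)) for y in np.arange(.04,.32,.02)])
print(observe()["q"].round(1))
go([.36,.06,.19],down(126)); go([.33,.125,.19],down(90))
```

```text
0.26 [7, 7, 10, 6, 7, 8, 10, 7, 9, 10, 10, 9, 7, 9, -1000]
0.28 [7, 7, 7, 7, 8, 10, 6, 7, 5, 9, 6, 7, 6, 6, -1000]
0.3 [7, 9, 11, 9, 9, 6, 6, 5, 9, 8, 7, 7, 11, 7, -1000]
0.32 [23, 8, 5, 10, 8, 8, 9, 7, 7, 7, 8, 8, 9, 8, -1000]
0.34 [57, 7, 7, 6, 10, 8, 6, 7, 8, 7, 7, 6, 9, 9, -1000]
0.36 [60, 9, 9, 8, 6, 8, 7, 5, 10, 9, 6, 11, 7, 20, -1000]
0.38 [10, 7, 8, 7, 10, 7, 9, 7, 6, 6, 7, 9, 82, 76, -1000]
0.4 [9, 6, 8, 151, 147, 107, 6, 146, 148, 149, 104, 8, 81, 78, -1000]
0.42 [8, 10, 70, 159, 156, 155, 156, 154, 86, 146, 149, 146, 9, 26, -1000]
0.44 [8, 8, 154, 156, 156, 155, 156, 156, 155, 157, 153, 138, 102, 10, -1000]
[-16.7  20.2  99.   -0.   60.9 -88.6]
row [[0.2296, 0.0815, -0.1478], [-0.0001, -0.0002, 0.1993]] dist mm 142 deg 35.9
row [[0.327, 0.1864, -0.1478], [-0.0001, -0.0002, 0.3993]] dist mm 202 deg 71.9
```

```bash
python3 -m handwheel '[[[0.02,0.01,-0.05],[0,0,0.02]],[[0.05,0.03,-0.1],[0,0,0.05]],[[0.09,0.05,-0.148],[0,0,0.09]],[[0.13,0.07,-0.148],[0,0,0.13]],[[0.17,0.09,-0.148],[0,0,0.17]],[[0.2,0.11,-0.148],[0,0,0.21]],[[0.24,0.13,-0.148],[0,0,0.25]],[[0.28,0.15,-0.148],[0,0,0.29]],[[0.31,0.17,-0.148],[0,0,0.33]],[[0.327,0.186,-0.148],[0,0,0.37]]]'
python3 -m handwheel '[[[0,0,0],[0,0,0.03]],[[0,0,0],[0,0,0.03]],[[0,0,0],[0,0,0.03]]]'
python3 - <<'E'
from h import *
go([.325,.125,.05],down(90));go([.325,.125,-.0035],down(90));print(observe()["q"].round(1))
E
```

```text
time_s: 6.05
position: [0.3288, 0.1254, 0.1896]
tool_rot: [[-0.088, 0.996, -0.002], [0.996, 0.088, -0.0], [0.0, -0.002, -1.0]]
ft_force: [-0.2, -0.3, -2.7]
grip_width: 0.0227
gripper_force: 88.6
time_s: 6.35
position: [0.3301, 0.1246, 0.1899]
tool_rot: [[-0.001, 1.0, -0.001], [1.0, 0.001, -0.0], [-0.0, -0.001, -1.0]]
ft_force: [-0.7, -1.3, -2.6]
grip_width: 0.0228
gripper_force: 88.6
row [[0.0008, -0.0098, 0.2798], [-0.0004, 0.0001, 0.0002]] dist mm 140 deg 0.1
row [[0.0008, -0.0096, 0.3868], [-0.0004, 0.0001, 0.0002]] dist mm 193 deg 0.1
[  1.2   4.2 106.1  -0.   69.8   1.2]
```

```bash
python3 -m handwheel '[[[0,-0.005,0.06],[0,0,0]],[[0.001,-0.01,0.12],[0,0,0]],[[0.001,-0.01,0.19],[0,0,0]],[[0.001,-0.01,0.25],[0,0,0]],[[0.001,-0.01,0.3],[0,0,0]],[[0.001,-0.01,0.34],[0,0,0]],[[0.001,-0.01,0.36],[0,0,0]],[[0.001,-0.01,0.372],[0,0,0]],[[0.001,-0.01,0.372],[0,0,0]],[[0.001,-0.01,0.372],[0,0,0]]]'
python3 -m handwheel '[[[0,0,0.003],[0,0,0]],[[0,0,0.005],[0,0,0]],[[0,0,0.005],[0,0,0]]]'
```

```text
time_s: 7.35
position: [0.3256, 0.1252, 0.0046]
tool_rot: [[0.002, 1.0, 0.001], [1.0, -0.002, 0.0], [0.0, 0.001, -1.0]]
ft_force: [-0.0, 0.6, -2.3]
grip_width: 0.0227
gripper_force: 88.4
time_s: 7.65
position: [0.3254, 0.1252, 0.002]
tool_rot: [[0.002, 1.0, 0.001], [1.0, -0.002, -0.0], [0.0, 0.001, -1.0]]
ft_force: [-0.9, 0.0, -2.4]
grip_width: 0.0228
gripper_force: 88.4
```

```bash
python3 -m handwheel '[[[0,0,0],[0,0,0]],[[0,0,0],[0,0,0]],[[0,0,0],[0,0,0]],[[0,0,0],[0,0,0]],[[0,0,-0.05],[0,0,0]],[[0,0,-0.12],[0,0,0]],[[0.05,0,-0.2],[0,0,0]],[[0.1,0,-0.28],[0,0,0]],[[0.15,0,-0.36],[0,0,0]],[[0.15,0,-0.4],[0,0,0]]]' 0.7
python3 -m handwheel '[[[0,0,-0.02],[0,0,0]],[[0,0,-0.02],[0,0,0]]]'
python3 - <<'E'
from h import *
import pickle
p=camera_params("wrist"); im,d=get_image("wrist"); cv2.imwrite("pics/w4.png",im[:,:,::-1]); pickle.dump((p,im,d),open("w4.pkl","wb"))
print(observe()["time_s"],observe()["position"])
E
```

```text
time_s: 8.65
position: [0.3258, 0.2023, 0.205]
tool_rot: [[-0.001, 1.0, 0.005], [1.0, 0.001, 0.002], [0.002, 0.005, -1.0]]
ft_force: [0.3, 0.8, -0.4]
grip_width: 0.0597
gripper_force: 0.0
time_s: 8.85
position: [0.3257, 0.2005, 0.2128]
tool_rot: [[0.001, 1.0, 0.003], [1.0, -0.001, 0.001], [0.001, 0.003, -1.0]]
ft_force: [-0.4, 0.7, -1.3]
grip_width: 0.0598
gripper_force: 0.0
8.9 [0.32534022 0.20026064 0.21185543]
```

View pics/w4.png

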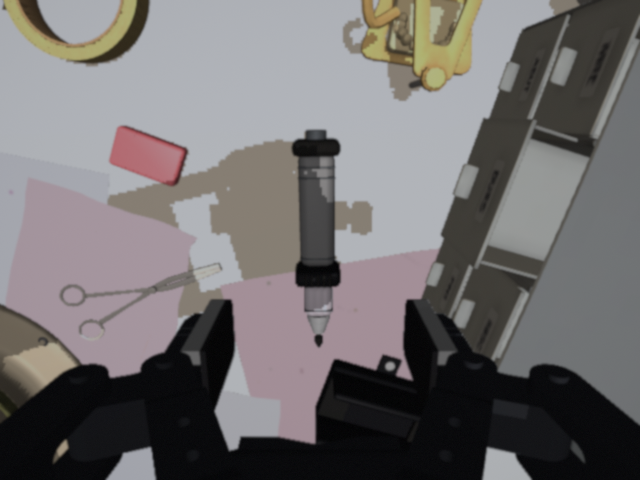

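Run:
```python
from h import *
import pickle
p,im,d=pickle.load(open("w4.pkl","rb")); g=cv2.cvtColor(im,cv2.COLOR_RGB2GRAY)
m=(g<45).astype(np.uint8); n,l,s,c=cv2.connectedComponentsWithStats(m)
for i in range(1,n):
    if s[i,4]>150 and s[i,1]<300: print(s[i],c[i])
W=world(d,p); print(W[146,317],W[200,317],W[274,318])
b=ray(p,316.8,147.5,.036);cc=ray(p,318.2,274,.036);h=(cc-b)[:2];L=np.linalg.norm(h);h/=L
print(b,cc,L,"yaw",np.degrees(np.arctan2(h[1],h[0])))
G=cc[:2]-h*.054; print("grip",G, "tip pred",cc[:2]+h*.069,ray(p,319,346,.018))
go([G[0],G[1],.004],down(90))
```

```text
[ 23   0  28  33 173] [35.79768786 11.86705202]
[ 89   0  58  62 657] [128.08675799  33.1674277 ]
[589  43  20  39 224] [598.99107143  61.98660714]
[533 131  60  25 620] [567.86774194 142.15645161]
[293 138  46  20 737] [315.26729986 147.56987788]
[ 296  256   44   31 1000] [317.564 274.221]
[0.32501282 0.24973143 0.03650841] [0.3248436  0.20903757 0.0324127 ] [0.32538757 0.15075034 0.03713061]
[0.32486236 0.24862064 0.036     ] [0.32554677 0.15032045 0.036     ] 0.09830257383955046 yaw -89.6010835107973
grip [0.32517081 0.20431914] tip pred [0.32602717 0.08132212] [0.32604289 0.07576148 0.018     ]
row [[0.008, -0.0006, 0.4157], [0.0002, -0.0001, -0.0006]] dist mm 208 deg 0.1
```

```bash
python3 -m handwheel '[[[0,0,0.08],[0,0,0]],[[0,-0.0006,0.16],[0,0,0]],[[0,-0.0006,0.24],[0,0,0]],[[0,-0.0006,0.31],[0,0,0]],[[0,-0.0006,0.36],[0,0,0]],[[0,-0.0006,0.4],[0,0,0]],[[0,-0.0006,0.415],[0,0,0]],[[0,-0.0006,0.415],[0,0,0]],[[0,-0.0006,0.417],[0,0,0]],[[0,-0.0006,0.417],[0,0,0]]]'
python3 -m handwheel '[[[0,0,0],[0,0,0]],[[0,0,0],[0,0,0]],[[0,0,0],[0,0,0]],[[0,0,0],[0,0,0]],[[0,0,0],[0,0,0]]]' 0 80
```

```text
time_s: 9.9
position: [0.3255, 0.2003, 0.0039]
tool_rot: [[0.002, 1.0, 0.001], [1.0, -0.002, 0.0], [0.0, 0.001, -1.0]]
ft_force: [-0.1, 0.0, 0.7]
grip_width: 0.0598
gripper_force: 0.0
time_s: 10.4
position: [0.3253, 0.2003, 0.004]
tool_rot: [[0.001, 1.0, 0.001], [1.0, -0.001, 0.0], [0.0, 0.001, -1.0]]
ft_force: [-2.1, -0.1, 10.3]
grip_width: 0.027
gripper_force: 78.7
```

```bash
python3 -m handwheel '[[[0,0,-0.03],[0,0,0]],[[0,0,-0.1],[0,0,0]],[[0,0,-0.18],[0,0,0]],[[0,0,-0.26],[0,0,0]],[[0,0,-0.34],[0,0,0]],[[0,0,-0.42],[0,0,0]],[[0,0,-0.45],[0,0,0]],[[0,0,-0.45],[0,0,0]]]'
python3 - <<'E'
from h import *
go([.5717,-.0022,.229],down(183.08)); print(observe()["q"].round(1))
E
```

```text
time_s: 11.2
position: [0.3256, 0.2004, 0.23]
tool_rot: [[0.002, 1.0, 0.004], [1.0, -0.002, 0.001], [0.001, 0.004, -1.0]]
ft_force: [-0.2, -0.1, -2.5]
grip_width: 0.0261
gripper_force: 79.6
row [[-0.4043, 0.4931, 0.0037], [0.0013, 0.0008, -0.5177]] dist mm 319 deg 93.2
[13.7  4.6 98.1  0.  77.  13.8]
```

```bash
python3 -m handwheel '[[[-0.03,0.03,0],[0,0,-0.04]],[[-0.07,0.08,0],[0,0,-0.085]],[[-0.11,0.13,0],[0,0,-0.13]],[[-0.15,0.18,0],[0,0,-0.175]],[[-0.19,0.23,0],[0,0,-0.22]],[[-0.23,0.28,0],[0,0,-0.265]],[[-0.27,0.33,0],[0,0,-0.31]],[[-0.31,0.38,0],[0,0,-0.355]],[[-0.35,0.42,0],[0,0,-0.4]],[[-0.37,0.45,0],[0,0,-0.445]]]'
python3 - <<'E'
from h import *
go([.5717,-.0022,.175],down(183.08)); print(observe()["q"].round(1))
E
```

```text
time_s: 12.2
position: [0.5502, 0.0132, 0.2259]
tool_rot: [[-0.986, 0.17, -0.004], [0.17, 0.986, 0.0], [0.004, -0.0, -1.0]]
ft_force: [-0.2, 0.4, -2.3]
grip_width: 0.0266
gripper_force: 79.3
row [[-0.048, -0.0231, 0.1015], [0.0001, -0.0012, -0.0714]] dist mm 57 deg 12.8
[-10.9  22.2  74.7  -0.   83.4 -91.2]
```

```bash
python3 -m handwheel '[[[-0.02,-0.01,0.03],[0,0,-0.04]],[[-0.04,-0.02,0.06],[0,-0.001,-0.0714]],[[-0.048,-0.0231,0.09],[0,-0.001,-0.0714]],[[-0.048,-0.0231,0.1],[0,-0.001,-0.0714]],[[-0.048,-0.0231,0.1],[0,-0.001,-0.0714]],[[-0.048,-0.0231,0.1],[0,-0.001,-0.0714]],[[-0.048,-0.0231,0.1],[0,-0.001,-0.0714]]]'
python3 - <<'E'
from h import *
import pickle
o=observe();p=camera_params("wrist"); im,d=get_image("wrist"); cv2.imwrite("pics/w5.png",im[:,:,::-1]); pickle.dump((p,im,d,o),open("w5.pkl","wb"))
im2,d2=get_image("top");np.savez("top1.npz",im=im2,d=d2)
E
```

```text
time_s: 12.9
position: [0.5714, -0.0006, 0.1789]
tool_rot: [[-0.999, -0.05, 0.004], [-0.05, 0.999, -0.0], [-0.004, -0.001, -1.0]]
ft_force: [-0.7, 0.2, -2.1]
grip_width: 0.0269
gripper_force: 79.3
```

View pics/w5.png

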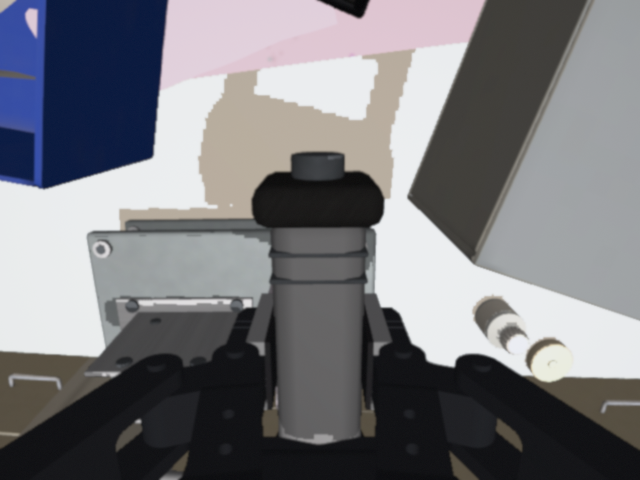

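Run:
```python
from h import *
import pickle
p,im,d,o=pickle.load(open("w5.pkl","rb")); g=cv2.cvtColor(im,cv2.COLOR_RGB2GRAY); W=world(d,p)
print("edge L row260",g[260,80:110:2]); print("edge R row 260",g[260,362:392:2]);print("R row 245",g[245,362:392:2])
for u in (130,170,210): print("col",u,g[222:246,u])
print("bumper col318",g[150:235:3,318],W[160:235:6,318].round(4).tolist())
print("row200",g[200,245:262],g[200,374:392])
print("motor row300",g[300,262:284:2],g[300,352:374:2], W[300,318],W[400,318])
print(o["position"],"plate z",W[270,180],W[250,240])
```

```text
edge L row260 [236 237 237 237 235 190 154 159 158 157 157 157 157 157 158]
edge R row 260 [ 72  68  98 106 108 118 143 222 238 238 238 238 238 238 238]
R row 245 [ 75  68 112 107 104 101  99 209 238 238 238 238 238 238 238]
col 130 [ 88  95  98  99 102 116 127 121  98  81  94 119 137 147 153 157 159 158
 158 158 157 158 157 157]
col 170 [ 95 100 103 103 104 103  97  85  74  80 103 126 143 153 158 161 162 162
 163 163 164 164 164 165]
col 210 [ 97 101 103 103 102 101  94  78  67  78 104 132 151 162 168 169 170 169
 169 169 169 169 168 169]
bumper col318 [160  42  56  67  67  65  66  66  67  66  42  15  17  21  23  25  26  26
  27  27  26  26  26  26  24  22  80  98 101] [[0.5128, -0.0028, 0.2012], [0.5144, -0.0028, 0.2015], [0.5162, -0.0027, 0.2007], [0.4999, -0.0033, 0.3221], [0.5186, -0.0026, 0.2067], [0.5196, -0.0025, 0.2104], [0.5209, -0.0024, 0.2116], [0.5226, -0.0024, 0.2111], [0.5243, -0.0023, 0.2106], [0.5259, -0.0022, 0.211], [0.5278, -0.0021, 0.21], [0.5293, -0.002, 0.2104], [0.5319, -0.0019, 0.207]]
row200 [176 175 175 174 172 156 111  58  26  20  20  22  23  22  24  25  26] [ 26  25  26  25  24  23  23  23  27  70 148 215 232 235 235 236 237 238]
motor row300 [75 76 75 75 76 71 58 69 78 83 84] [93 92 90 86 77 64 65 75 75 76 76] [ 0.55169519 -0.00097604  0.20850829] [0.58660495 0.0006826  0.20710585]
[ 0.57141461 -0.000578    0.1789435 ] plate z [ 0.604416   -0.08998394  0.05566785] [ 0.58875026 -0.05026325  0.05514353]
```

Run:
```python
from h import *
import pickle
p,im,d,o=pickle.load(open("w5.pkl","rb"))
L=ray(p,90.5,260,.055)[:2];R=ray(p,375.5,260,.055)[:2]
B=[ray(p,u,v,.055)[:2] for u,v in((130,233),(170,232.6),(210,232.4))]
ex=np.array([.0537,-.9986]);ey=np.array([.9986,.0537]);O=np.array([.6445,.00167])
f=lambda q:[round(float((q-O)@ex*1000),2),round(float((q-O)@ey*1000),2)]
print("L",f(L),"R",f(R),"rear",[f(b) for b in B])
for n,u,v,z in(("bump rear",318,181.5,.211),("bump front",318,226.5,.211),("bump c",(251.3+383.7)/2,200,.211),("motor",(275+361)/2,300,.207)): print(n,f(ray(p,u,v,z)[:2]))
print("tcp",f(o["position"][:2]))
# holder from top1 again
W=world(np.load("top1.npz")["d"],camera_params("top"))
```

```text
L [148.95, -51.94] R [-39.52, -51.03] rear [[119.85, -70.34], [93.6, -70.45], [67.6, -70.42]]
bump rear [-2.56, -127.28]
bump front [-2.48, -115.26]
bump c [-2.4, -122.42]
motor [-2.33, -92.13]
tcp [-1.68, -73.1]
```

Run:
```python
from h import *
go([.5705,-.0028,.125],down(183.0))
```

```text
row [[0.0025, -0.0041, 0.1078], [-0.0002, 0.0013, -0.0009]] dist mm 54 deg 0.3
```

```bash
python3 -m handwheel '[[[0.002,-0.004,0.03],[0,0.001,0]],[[0.0025,-0.004,0.06],[0,0.001,-0.001]],[[0.0025,-0.004,0.09],[0,0.001,-0.001]],[[0.0025,-0.004,0.108],[0,0.001,-0.001]],[[0.0025,-0.004,0.108],[0,0.001,-0.001]],[[0.0025,-0.004,0.108],[0,0.001,-0.001]],[[0.0025,-0.004,0.108],[0,0.001,-0.001]]]'
python3 - <<'E'
from h import *
import pickle
o=observe();p=camera_params("wrist"); im,d=get_image("wrist"); pickle.dump((p,im,d,o),open("w6.pkl","wb")); cv2.imwrite("pics/w6.png",im[:,:,::-1])
go([.5705,-.0028,.075],down(183.0))
g=cv2.cvtColor(im,cv2.COLOR_RGB2GRAY)
print(g[300,260:284:2],g[300,352:378:2],o["position"],o["ft_force"])
print("L",[int(g[280,u]) for u in range(40,110,3)])
E
```

```text
time_s: 13.7
position: [0.5708, -0.0029, 0.1252]
tool_rot: [[-0.999, -0.053, 0.002], [-0.053, 0.999, -0.001], [-0.002, -0.001, -1.0]]
ft_force: [0.1, -0.0, -2.3]
grip_width: 0.0265
gripper_force: 79.4
row [[0.0006, 0.0003, 0.1002], [-0.0002, 0.0004, 0.0001]] dist mm 50 deg 0.1
[86 73 72 72 73 72 67 57 66 75 78 81] [90 88 86 83 74 61 62 71 72 72 73 73 73] [ 0.57082307 -0.00288029  0.12518171] [ 0.12870095 -0.01950515 -2.30264109]
L [228, 146, 177, 175, 100, 98, 97, 153, 209, 130, 80, 146, 149, 150, 151, 151, 150, 149, 149, 149, 149, 149, 151, 151]
```

View pics/w6.png

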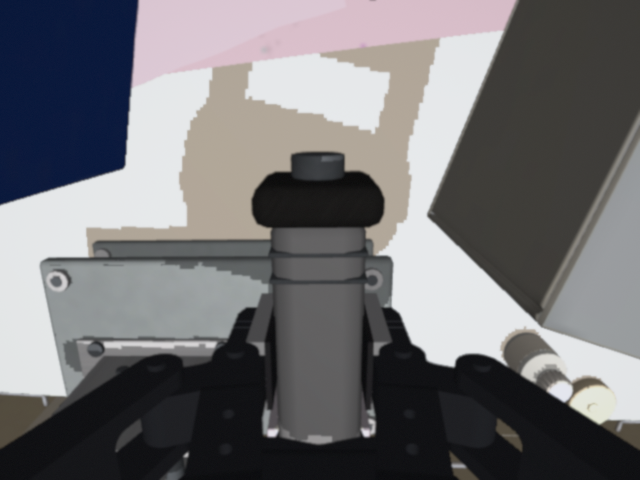

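Run:
```python
from h import *
import pickle
p,im,d,o=pickle.load(open("w6.pkl","rb")); g=cv2.cvtColor(im,cv2.COLOR_RGB2GRAY)
ex=np.array([.0537,-.9986]);ey=np.array([.9986,.0537]);O=np.array([.6445,.00167])
f=lambda q:[round(float((q[:2]-O)@ex*1000),2),round(float((q[:2]-O)@ey*1000),2)]
print(g[300,40:60],g[275,384:400],g[250:266,150],g[200,247:258],g[200,378:390])
print("R",f(ray(p,391.5,275,.055)),"rear",f(ray(p,150,257,.055)),f(ray(p,220,257,.055)))
print("Lr300",[f(ray(p,u,300,.055)) for u in(48,50)])
print("bump c",f(ray(p,317.8,200,.157)),"rear",f(ray(p,318,181.5,.157)),"front",f(ray(p,318,226.5,.157)))
```

```text
[230 230 230 230 229 220 185 151 144 146 147 148 149 148 148 149 150 150
 149 149] [ 99  99  99  98  97  94  91  99 151 213 231 233 233 233 233 233] [ 98  98  98  98  97  93  83  66  62  73  92 113 130 141 148 153] [169 168 166 150 107  55  25  20  20  21  22] [ 23  23  22  21  24  49 101 148 166 168 169 169]
R [-38.64, -62.45] rear [88.48, -72.78] [51.48, -72.73]
Lr300 [[148.27, -47.96], [147.14, -47.96]]
bump c [-0.06, -122.99] rear [-0.13, -127.86] front [-0.09, -115.8]
```

```bash
python3 -m handwheel '[[[0,0,0.02],[0,0,0]],[[0,0,0.036],[0,0,0]],[[0,0,0.05],[0,0,0]],[[0,0,0.06],[0,0,0]],[[0,0,0.066],[0,0,0]],[[0,0,0.072],[0,0,0]],[[0,0,0.078],[0,0,0]],[[0,0,0.078],[0,0,0]]]'
python3 -m handwheel '[[[0,0,0.004],[0,0,0]],[[0,0,0.008],[0,0,0]],[[0,0,0.012],[0,0,0]],[[0,0,0.016],[0,0,0]],[[0,0,0.018],[0,0,0]],[[0,0,0.018],[0,0,0]]]'
```

```text
time_s: 14.55
position: [0.5703, -0.0028, 0.085]
tool_rot: [[-0.999, -0.053, -0.0], [-0.053, 0.999, -0.0], [0.0, -0.0, -1.0]]
ft_force: [-0.5, 0.2, -2.8]
grip_width: 0.027
gripper_force: 79.4
time_s: 15.15
position: [0.5703, -0.0028, 0.0762]
tool_rot: [[-0.999, -0.053, -0.0], [-0.053, 0.999, -0.0], [0.0, -0.0, -1.0]]
ft_force: [-0.0, 0.1, -2.6]
grip_width: 0.0266
gripper_force: 79.4
```

```bash
python3 -m handwheel '[[[0,0,0.002],[0,0,0]],[[0,0,0.003],[0,0,0]],[[0,0,0.003],[0,0,0]]]'; python3 -m handwheel '[[[0,0,0.001],[0,0,0]],[[0,0,0.002],[0,0,0]],[[0,0,0.002],[0,0,0]]]'
```

```text
time_s: 15.45
position: [0.5705, -0.0029, 0.075]
tool_rot: [[-0.999, -0.053, 0.0], [-0.053, 0.999, -0.0], [-0.0, -0.0, -1.0]]
ft_force: [-0.6, -0.4, 0.1]
grip_width: 0.0268
gripper_force: 79.9
time_s: 15.75
position: [0.5704, -0.0028, 0.0749]
tool_rot: [[-0.999, -0.053, 0.001], [-0.053, 0.999, -0.001], [-0.001, -0.001, -1.0]]
ft_force: [-5.1, -0.2, 8.9]
grip_width: 0.0267
gripper_force: 81.0
```

```bash
python3 -m handwheel '[[[0,0,-0.003],[0,0,0]],[[0,0,-0.003],[0,0,0]],[[0,0,-0.003],[0,0,0]],[[0,0,-0.003],[0,0,0]],[[0,0,-0.05],[0,0,0]],[[0,0,-0.12],[0,0,0]],[[0,0,-0.2],[0,0,0]],[[0,0,-0.28],[0,0,0]],[[0,0,-0.36],[0,0,0]],[[-0.06,0,-0.4],[0,0,0]]]' 0.6
python3 -m handwheel '[[[-0.1,0,0],[0,0,0]],[[-0.1,0,0],[0,0,0]],[[-0.1,0,0],[0,0,0]]]'
python3 - <<'E'
from h import *
import pickle
o=observe();p=camera_params("wrist"); im,d=get_image("wrist"); pickle.dump((p,im,d,o),open("w7.pkl","wb")); cv2.imwrite("pics/w7.png",im[:,:,::-1])
print(o["position"],o["q"].round(1))
E
```

```text
time_s: 16.75
position: [0.5997, -0.0012, 0.2788]
tool_rot: [[-0.999, -0.052, 0.005], [-0.052, 0.999, -0.002], [-0.005, -0.002, -1.0]]
ft_force: [1.8, -0.8, 0.2]
grip_width: 0.0512
gripper_force: 0.0
time_s: 17.05
position: [0.6507, 0.0015, 0.2722]
tool_rot: [[-0.999, -0.053, -0.002], [-0.053, 0.999, 0.0], [0.002, 0.0, -1.0]]
ft_force: [-0.2, -0.2, -0.2]
grip_width: 0.0513
gripper_force: 0.0
[0.65067788 0.00147524 0.27216019] [ -10.3   31.4   51.5   -0.    97.2 -103.3]
```

View pics/w7.png

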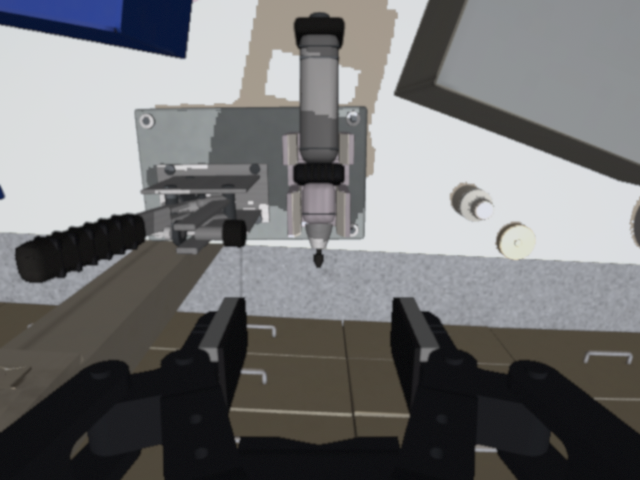

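Run:
```python
from h import *
import pickle
p,im,d,o=pickle.load(open("w7.pkl","rb")); W=world(d,p)
ex=np.array([.0537,-.9986]);ey=np.array([.9986,.0537]);O=np.array([.6445,.00167])
H=np.dstack([(W[...,:2]-O)@ex,(W[...,:2]-O)@ey,W[...,2]])*1000
for n,u,v in(("collar",319,173),("motor",319,110),("front",319,200),("bumper",319,28),("foot",233,232)): print(n,np.median(H[v-3:v+4,u-3:u+4].reshape(-1,3),0).round(1))
f=lambda u,v,z:[((ray(p,u,v,z)[:2]-O)@ex*1000).round(1),((ray(p,u,v,z)[:2]-O)@ey*1000).round(1)]
print("collar c",f(319,173,.107),"bumper",f(318.5,28,.107), "tip",f(318.5,262,.089))
m=np.zeros(d.shape,bool);m[205:290,10:145]=1;m&=(H[...,2]>135)&(H[...,2]<300)&(H[...,0]<190)
q=H[m]; 
for z in range(140,260,10):
    s=q[(q[:,2]>z)&(q[:,2]<z+10)]
    if len(s)>10: print(z,len(s),s.min(0).round(),s.max(0).round())
c=H[230:300:8,60:240:20]; 
mm=(H[...,0]>40)&(H[...,0]<110)&(abs(H[...,1])<20)&(H[...,2]>150)
print("arm",H[mm].min(0),H[mm].max(0)) if mm.any() else 0
```

```text
collar [ -0.6 -25.3 115.1]
motor [ -0.7 -67.7 100.5]
front [ -0.6  -5.9 113.6]
bumper [  -0.9 -122.7   90.4]
foot [ 45.7  -3.9 192.3]
collar c [np.float64(-0.6), np.float64(-24.3)] bumper [np.float64(-0.5), np.float64(-119.9)] tip [np.float64(-0.1), np.float64(49.1)]
160 43 [104.  -8. 160.] [110.  -3. 168.]
170 229 [101. -11. 173.] [118.   8. 180.]
180 521 [101. -12. 180.] [120.   9. 190.]
190 617 [105. -12. 190.] [125.   9. 200.]
200 702 [108. -12. 200.] [127.   9. 210.]
210 851 [112. -12. 210.] [131.   9. 220.]
220 933 [115. -12. 220.] [134.   9. 230.]
230 1535 [119. -11. 230.] [138.   8. 240.]
240 34 [124.  -5. 240.] [130.   3. 242.]
arm [ 40.00608291 -11.70500883 150.00336053] [109.99863756  18.84890348 359.8474574 ]
```

```bash
cat >> h.py <<'E'
ex=np.array([.0537,-.9986]);ey=np.array([.9986,.0537]);O=np.array([.6445,.00167])
def hold(W): return np.dstack([(W[...,:2]-O)@ex,(W[...,:2]-O)@ey,W[...,2]])*1000
E
python3 - <<'E'
from h import *
import pickle
def prof(H,tag):
    print(tag)
    for y in range(-145,60,10):
        m=(abs(H[...,0])<6)&(H[...,1]>y)&(H[...,1]<y+10)&(H[...,2]>50)&(H[...,2]<150)
        if m.sum()>2: print(y+5,m.sum(),np.percentile(H[m][:,2],[10,50,90]).round(1).tolist(),end="; ")
    print()
p,im,d,o=pickle.load(open("w7.pkl","rb")); prof(hold(world(d,p)),"w7")
p=camera_params("wrist");im,d=get_image("wrist"); prof(hold(world(d,p)),"w8")
for n in("top","side"):
    p=camera_params(n);im,d=get_image(n); prof(hold(world(d,p)),n)
print(observe()["time_s"])
E
```

```text
w7
-140 26 [75.4, 77.0, 77.6]; -130 187 [77.0, 89.4, 91.1]; -120 270 [87.2, 89.3, 91.0]; -110 248 [89.1, 90.3, 91.7]; -100 245 [91.4, 92.7, 94.2]; -90 252 [93.9, 95.2, 96.3]; -80 255 [96.3, 97.7, 99.0]; -70 237 [98.8, 100.0, 101.2]; -60 253 [101.1, 102.4, 103.6]; -50 249 [103.5, 105.0, 106.3]; -40 236 [105.5, 106.4, 107.5]; -30 271 [99.6, 113.7, 115.4]; -20 218 [108.5, 114.4, 116.2]; -10 254 [110.9, 112.4, 113.6]; 0 243 [113.7, 114.9, 116.2]; 10 228 [112.9, 115.2, 116.2]; 20 212 [113.8, 115.0, 116.1]; 30 140 [111.3, 113.4, 115.1]; 40 108 [113.2, 114.8, 116.0]; 
w8
-140 24 [75.9, 77.1, 78.3]; -130 191 [77.4, 89.4, 91.0]; -120 271 [87.3, 89.3, 91.3]; -110 248 [89.1, 90.4, 91.7]; -100 243 [91.6, 92.7, 93.9]; -90 252 [93.9, 95.2, 96.5]; -80 254 [96.2, 97.6, 99.0]; -70 236 [98.8, 100.1, 101.2]; -60 254 [101.1, 102.5, 103.7]; -50 251 [103.5, 104.7, 106.3]; -40 240 [105.4, 106.4, 107.5]; -30 268 [102.3, 113.8, 115.5]; -20 222 [109.1, 114.2, 116.3]; -10 246 [110.9, 112.6, 113.9]; 0 244 [113.4, 115.0, 116.1]; 10 222 [113.3, 115.1, 116.2]; 20 211 [113.6, 115.1, 116.0]; 30 137 [111.6, 113.7, 115.3]; 40 115 [113.0, 114.8, 115.8]; 
top
-130 19 [76.4, 81.7, 90.4]; -120 13 [87.3, 90.9, 94.0]; -110 19 [86.2, 88.9, 91.9]; -100 18 [88.9, 91.9, 95.0]; -90 13 [92.2, 93.6, 96.0]; -80 16 [92.8, 96.9, 101.7]; -70 15 [97.3, 98.9, 101.3]; -60 12 [98.6, 101.7, 105.8]; -50 8 [100.0, 104.1, 107.9]; 40 5 [113.2, 116.4, 118.4]; 
side
-130 40 [72.1, 80.2, 90.0]; -120 14 [87.1, 88.3, 90.6]; -110 17 [87.3, 89.8, 91.9]; -100 21 [90.1, 92.4, 95.3]; -90 17 [93.7, 96.0, 97.8]; -80 17 [95.2, 96.9, 99.9]; -70 18 [97.5, 99.8, 101.3]; -60 16 [99.0, 101.2, 103.7]; -50 19 [101.6, 104.9, 106.8]; -40 16 [104.7, 105.8, 108.3]; -30 27 [100.2, 112.7, 116.1]; -20 10 [110.7, 115.1, 116.5]; -10 16 [109.2, 112.9, 115.3]; 0 20 [111.1, 114.4, 118.0]; 10 10 [112.1, 114.5, 116.8]; 20 14 [112.7, 114.9, 115.8]; 30 8 [109.8, 113.5, 114.6]; 40 7 [112.1, 116.2, 116.8]; 
17.25
```

```bash
cat >> h.py <<'E'
def hp2w(x,y,z): 
    q=O+ex*x/1000+ey*y/1000; return [q[0],q[1],z/1000]
E
python3 - <<'E'
from h import *
R=down(183.08)
for q in ((82,-1.5,240),(82,-1.5,217),(102,-1.5,217),(126.5,-1.5,211),(148.5,-1.5,199),(167,-1.5,181),(180,-1.5,159),(185,-1.5,140)): go(hp2w(*q),R)
E
```

```text
row [[0.0128, -0.1631, 0.0691], [-0.0002, 0.0001, -0.0004]] dist mm 89 deg 0.1
row [[0.0128, -0.163, 0.1151], [-0.0002, 0.0001, -0.0004]] dist mm 100 deg 0.1
row [[0.0128, -0.203, 0.1152], [-0.0002, 0.0001, -0.0004]] dist mm 117 deg 0.1
row [[0.0127, -0.252, 0.1272], [-0.0002, 0.0001, -0.0004]] dist mm 141 deg 0.1
row [[0.0127, -0.296, 0.1512], [-0.0002, 0.0001, -0.0004]] dist mm 166 deg 0.1
row [[0.0126, -0.333, 0.1872], [-0.0002, 0.0001, -0.0004]] dist mm 191 deg 0.1
row [[0.0126, -0.359, 0.2312], [-0.0002, 0.0001, -0.0004]] dist mm 214 deg 0.1
row [[0.0126, -0.369, 0.2692], [-0.0002, 0.0001, -0.0004]] dist mm 228 deg 0.1
```

```bash
python3 -m handwheel '[[[0,-0.02,0],[0,0,0]],[[0.005,-0.06,0.01],[0,0,0]],[[0.01,-0.1,0.03],[0,0,0]],[[0.0128,-0.14,0.06],[0,0,0]],[[0.0128,-0.158,0.069],[0,0,0]],[[0.0128,-0.158,0.09],[0,0,0]],[[0.0128,-0.158,0.11],[0,0,0]],[[0.0128,-0.158,0.115],[0,0,0]],[[0.0128,-0.158,0.115],[0,0,0]],[[0.0128,-0.158,0.115],[0,0,0]]]' 0 30
python3 - <<'E'
from h import *
R=down(183.08);o=observe()["position"]; print((o[:2]-O)@ex,(o[:2]-O)@ey,o[2])
for q in ((102,-1.5,217),(126.5,-1.5,211),(148.5,-1.5,199),(167,-1.5,181),(180,-1.5,159),(185,-1.5,140)): go(hp2w(*q),R)
E
```

```text
time_s: 18.25
position: [0.6483, -0.0773, 0.2168]
tool_rot: [[-0.999, -0.053, 0.001], [-0.053, 0.999, -0.001], [-0.001, -0.001, -1.0]]
ft_force: [0.1, -0.2, 0.5]
grip_width: -0.0005
gripper_force: 0.0
0.07905477731023716 -0.000493732906367843 0.21683233675565275
row [[0.002, -0.0459, -0.0003], [-0.0002, 0.0002, -0.0001]] dist mm 23 deg 0.1
row [[0.002, -0.0949, 0.0117], [-0.0002, 0.0002, -0.0001]] dist mm 48 deg 0.1
row [[0.002, -0.1389, 0.0357], [-0.0002, 0.0002, -0.0001]] dist mm 72 deg 0.1
row [[0.002, -0.1759, 0.0718], [-0.0002, 0.0002, -0.0001]] dist mm 95 deg 0.1
row [[0.002, -0.2018, 0.1158], [-0.0002, 0.0002, -0.0001]] dist mm 116 deg 0.1
row [[0.0021, -0.2118, 0.1538], [-0.0002, 0.0002, -0.0001]] dist mm 131 deg 0.1
```

First stage: contact and through about half the throw.

```bash
python3 -m handwheel '[[[0.002,-0.023,0],[0,0,0]],[[0.002,-0.046,0],[0,0,0]],[[0.002,-0.062,0.004],[0,0,0]],[[0.002,-0.078,0.008],[0,0,0]],[[0.002,-0.095,0.012],[0,0,0]],[[0.002,-0.11,0.019],[0,0,0]],[[0.002,-0.125,0.028],[0,0,0]],[[0.002,-0.139,0.036],[0,0,0]]]'
python3 - <<'E'
from h import *
p=camera_params("top");im,d=get_image("top");H=hold(world(d,p));o=observe()["position"];print((o[:2]-O)@ex,(o[:2]-O)@ey,o[2])
m=(H[...,0]>150)&(H[...,0]<260)&(abs(H[...,1]+2)<14)&(H[...,2]>110)&(H[...,2]<260);q=H[m]
for x in range(150,260,10):
    s=q[(q[:,0]>x)&(q[:,0]<x+10)]
    if len(s): print(x+5,len(s),np.median(s[:,2]),end="; ")
E
```

```text
time_s: 19.05
position: [0.651, -0.1485, 0.1985]
tool_rot: [[-0.999, -0.052, 0.001], [-0.052, 0.999, -0.001], [-0.001, -0.002, -1.0]]
ft_force: [1.2, 0.6, 3.3]
grip_width: -0.0002
gripper_force: 1.3
0.15118723117149718 -0.0019895742083045273 0.1973099129547629
155 6 237.74176174357493; 165 11 206.41713106245626; 175 19 212.3794378078984; 185 6 212.29923457960132;
```

```bash
python3 -m handwheel '[[[0,-0.013,0.012],[0,0,0]],[[0,-0.025,0.024],[0,0,0]],[[0,-0.037,0.036],[0,0,0]],[[0,-0.046,0.05],[0,0,0]],[[0,-0.055,0.065],[0,0,0]],[[0,-0.062,0.08],[0,0,0]],[[0,-0.067,0.093],[0,0,0]],[[0,-0.072,0.105],[0,0,0]],[[0,-0.072,0.105],[0,0,0]]]'
python3 - <<'E'
from h import *
p=camera_params("top");im,d=get_image("top");H=hold(world(d,p));o=observe()["position"];print((o[:2]-O)@ex,(o[:2]-O)@ey,o[2])
m=(H[...,0]>150)&(H[...,0]<260)&(abs(H[...,1]+2)<14)&(H[...,2]>100)&(H[...,2]<260);q=H[m]
for x in range(150,260,10):
    s=q[(q[:,0]>x)&(q[:,0]<x+10)]
    if len(s): print(x+5,len(s),np.median(s[:,2]).round(),end="; ")
E
```

```text
time_s: 20.0
position: [0.6523, -0.1834, 0.1448]
tool_rot: [[-0.999, -0.052, -0.001], [-0.052, 0.999, 0.0], [0.001, 0.0, -1.0]]
ft_force: [-0.0, -0.4, 0.1]
grip_width: 0.0001
gripper_force: 0.0
0.18509155906291086 -0.0019189052950382406 0.14549627291527598
205 2 172.0; 215 18 144.0; 225 15 222.0; 235 3 237.0;
```

```bash
python3 -m handwheel '[[[0,-0.01,0.005],[0,0,0]],[[0,-0.01,0.009],[0,0,0]],[[0,-0.01,0.012],[0,0,0]],[[0,-0.01,0.014],[0,0,0]],[[0,-0.01,0.014],[0,0,0]]]'
python3 -m handwheel '[[[0,0,0.003],[0,0,0]],[[0,0,0.006],[0,0,0]],[[0,0,0.006],[0,0,0]]]'
```

```text
time_s: 20.55
position: [0.653, -0.1887, 0.141]
tool_rot: [[-0.999, -0.052, 0.002], [-0.052, 0.999, -0.002], [-0.002, -0.002, -1.0]]
ft_force: [-3.8, -0.3, 10.1]
grip_width: -0.0002
gripper_force: 5.2
time_s: 20.85
position: [0.6532, -0.1888, 0.1408]
tool_rot: [[-0.999, -0.053, 0.004], [-0.053, 0.999, -0.004], [-0.004, -0.004, -1.0]]
ft_force: [-9.8, 1.4, 25.1]
grip_width: 0.0002
gripper_force: 12.4
```

```bash
python3 -m handwheel '[[[0,0,-0.03],[0,0,0]],[[0,0,-0.1],[0,0,0]],[[0,0,-0.18],[0,0,0]],[[0,0.04,-0.25],[0,0,0]],[[0,0.12,-0.26],[0,0,0]],[[0,0.2,-0.26],[0,0,0]],[[0,0.28,-0.26],[0,0,0]],[[0,0.34,-0.26],[0,0,0]],[[0,0.37,-0.26],[0,0,0]],[[0,0.37,-0.26],[0,0,0]]]'
python3 - <<'E'
from h import *
p=camera_params("wrist");im,d=get_image("wrist");H=hold(world(d,p));cv2.imwrite("pics/w9.png",im[:,:,::-1])
for y in range(-145,60,10):
    m=(abs(H[...,0])<6)&(H[...,1]>y)&(H[...,1]<y+10)&(H[...,2]>50)&(H[...,2]<190)
    if m.sum()>2: print(y+5,m.sum(),np.percentile(H[m][:,2],[10,50,90]).round(1).tolist(),end="; ")
print("\nhandle")
for x in range(120,240,12):
    m=(abs(H[...,1]+2)<8)&(H[...,0]>x)&(H[...,0]<x+12)&(H[...,2]>60)
    if m.any(): print(x+6,np.median(H[m][:,2]).round(1),end="; ")
W=world(*(lambda i:(i[1],camera_params("top")))(get_image("top")))
print("\n",[W[v,u].round(3).tolist() for u,v in((172,300),(244,214),(454,214),(410,213))],observe()["time_s"])
# bumper / collar
g=cv2.cvtColor(im,cv2.COLOR_RGB2GRAY);m=((g<40)&(H[...,2]>85)&(abs(H[...,0])<22)&(H[...,1]<-5)).astype(np.uint8)
n,l,s,c=cv2.connectedComponentsWithStats(m)
for i in range(1,n):
    if s[i,4]>100: q=H[l==i]; print(s[i],np.percentile(q,[3,50,97],0).round(1).tolist())
E
```

```text
time_s: 21.85
position: [0.6431, -0.0021, 0.266]
tool_rot: [[-0.998, -0.055, 0.0], [-0.055, 0.998, -0.0], [-0.0, -0.0, -1.0]]
ft_force: [0.2, -0.5, 0.3]
grip_width: 0.0
gripper_force: 0.0
-130 180 [94.6, 97.7, 106.5]; -120 332 [105.6, 107.3, 108.4]; -110 300 [102.4, 103.6, 104.7]; -100 277 [102.7, 103.8, 104.7]; -90 284 [102.8, 103.9, 104.7]; -80 265 [102.9, 103.8, 104.8]; -70 256 [102.9, 103.9, 104.9]; -60 253 [102.9, 103.8, 104.6]; -50 255 [102.7, 103.7, 104.7]; -40 237 [102.8, 103.8, 104.9]; -30 235 [91.9, 102.2, 104.2]; -20 255 [105.4, 107.8, 108.9]; -10 433 [101.2, 127.5, 138.4]; 0 255 [137.3, 139.0, 144.4]; 10 23 [132.7, 134.1, 137.7]; 20 164 [97.1, 98.7, 99.9]; 30 169 [94.1, 96.2, 98.2]; 40 101 [90.8, 92.6, 94.3]; 50 40 [91.1, 92.2, 93.7]; 
handle
126 134.5; 138 134.6; 150 138.5; 162 141.4; 174 141.5; 186 141.4; 198 141.3; 210 141.3; 
 [[0.357, 0.166, 0.629], [0.524, 0.069, 0.535], [0.651, -0.459, 0.057], [0.662, -0.34, 0.025]] 21.95
[302  26  52  25 946] [[-18.0, -126.0, 103.1], [-2.6, -120.1, 107.3], [12.6, -115.2, 108.9]]
[ 299  178   50   24 1046] [[-16.5, -25.4, 88.5], [-0.2, -20.6, 107.4], [15.4, -13.2, 109.3]]
[  195   295   265   185 25358] [[-19.6, -19.7, 287.2], [0.8, -18.1, 341.3], [19.1, -8.4, 356.5]]
```

```bash
python3 -c "
from rig import *
print(close_job())"
```

```text
the job is handed in; nothing more can be done
None
```

The handpiece is in the saddle, level and within about 1 mm of home by the depth camera. The toggle handle was thrown to its stop and lies level, and I handed the job in at about 22 s with the arm clear. On release the handpiece tipped about 13° nose-up, because its centre of mass lies behind the rear seat, and stayed so until the clamp foot pressed it level. Step 1 therefore rests on the roughly 0.5 s or more I held it home before letting go; I could not measure the foot's force, and I did not re-check the articulator or the left-hand bottle, which the arm hid in the last top view.

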